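# Bolt the reagent pen shut

### The job

Swing the gate of the white reagent-bottle pen fully shut, then slide the flat steel bolt on the pen's front rail across into the keeper on the gate until you feel it bottom on the stop inside, keeping it pressed there for a moment, gently enough not to force it. Leave it bolted and let go, without disturbing the bottles and other things around.

Things in the scene. Friction and masses are not known exactly. Their poses are not given: they have to be found in the camera images.
- pen: White guard pen (rails, clear panels) fixed to the bench: 430 mm wide (y), 210 deep (x), 120 high, open on top. Origin on the bench under the front rail's mid-thickness, at the gap between gate and fixed front. +x points inside (away from the robot), +y from the gate to the fixed front. Gate: y = -184 (hinge) to -4 mm. Fixed front rail: 40 mm thick, y = +4 to +216 mm, top 120 mm up.
- guide_front (a point): Centre of the underside, on the rail top, of the front one of the two steel strap guides that hold the bolt on the fixed front rail (18 mm long along the bolt, 30 mm wide, top 16 mm above the rail; 36 mm along +y from the pen's origin). The rear guide, 18 mm long, is 106 mm further along +y. Only the bolt's tab stands up between them. Axes as the pen's.
- gate (a joint): Angle of the gate (rad) about its upright hinge: 0 = shut, in line with the front rail and against its solid stop; grows as it swings out of the pen towards the robot (to 1.1); starts at 0.3 to 0.65. It stays where it is left; turning it takes 0.2 N m (about 1.5 N at point gate_face).
- gate_face (a point): Point on the outer (robot-side) face of the gate's top rail, 130 mm from the hinge axis, 16 mm below the rail's top; pushing here towards the pen shuts the gate. The rail is 36 mm thick, 30 mm high, its top 119 mm above the bench. Axes are the pen's, turned by the gate's angle.
- keeper_mouth (a point): Centre of the mouth (19.6 wide, 14 mm high) of the keeper, a closed dark steel box on the gate's free end, 58 mm long, 32 wide, its top 18 mm above the gate rail. Axes are the gate's: +y points out of the mouth to the bolt; the bolt enters along -y. A firm rubber-faced stop (1 mm per 20 N) is hidden inside, 22 to 40 mm behind the mouth, differing each time, neither seen nor reported: feel for it.
- bolt_tip (a point): Foremost point of the rounded nose of the steel bolt, at mid height of its bar (5 mm above the rail). The bolt is a loose flat bar 198 mm long, 15.5 wide, 10 high, 0.25 to 0.42 kg, with about 1 mm of play in its guides; axes as the pen's: it points along -y to the keeper. It starts 8 to 22 mm short of the mouth. Sliding friction below 4 N.
- bolt_tab (a point): Centre of the bolt's upright thumb tab, 98 mm behind the tip (at +y), 27 mm above the bar's mid height: a steel plate 28 mm wide (x), 10 mm thick (y), standing 40 mm above the bar, top 170 mm above the bench. Push its face away from the keeper (+y face) along -y, or pinch it. About 10 N is firm enough on the stop.
- bottle_a: Bystander: clear stoppered bottle, 60 mm across, 108 mm high, inside the pen; origin under its centre.
- bottle_b: Bystander: amber stoppered bottle, 60 mm across, 108 mm high, inside the pen; origin under its centre.
- jar: Bystander: white jar, 64 mm across, 85 mm high, inside the pen; origin under its centre.
- cup: Bystander: white ceramic cup, 72 mm across, 50 mm high, outside in front of the fixed rail; origin under its centre.
- packet: Bystander: flat cardboard sample packet 55 x 100 x 8 mm on the bench; origin under its centre.
- packet2: Bystander: another such packet on the gate's side; origin under its centre.
- beaker: Bystander: glass beaker, 70 mm across, 85 mm high, beside the pen; origin under its centre.
Things that resemble listed ones, but are neither listed nor needed, are in the scene too. Of the things like the part that bears bolt_tip, leave any that is orange or pink; of the rest the smaller one is meant.

How it is judged (in metres and radians):
On the way, in this order (a step that is already met when the one before it is completed fails the run):
1. the gate is fully shut, with the bolt still out of the keeper (value of joint gate below 0.016 rad and y of bolt_tip in the frame of keeper_mouth above 0 m), for 0.2 s.
2. with the gate shut, the bolt's tip is at least 18 mm inside the keeper and is pressed on the stop with more than 2.5 N for 0.2 s (value of joint gate below 0.016 rad and y of bolt_tip in the frame of keeper_mouth below -0.018 m and x of bolt_tip in the frame of keeper_mouth between -0.005 and 0.005 m and z of bolt_tip in the frame of keeper_mouth between -0.005 and 0.005 m and contact force between bolt and gate above 2.5 N), for 0.2 s.
At the end, for the whole second after the job is handed in: The gate is shut (within 0.016 rad) and the bolt lies at rest in the keeper, its tip at least 18 mm inside the mouth and within 5 mm of the mouth's axis (value of joint gate below 0.016 rad and y of bolt_tip in the frame of keeper_mouth below -0.018 m and x of bolt_tip in the frame of keeper_mouth between -0.005 and 0.005 m and z of bolt_tip in the frame of keeper_mouth between -0.005 and 0.005 m and linear speed of bolt below 0.01 m/s); the robot touches nothing.
It fails at once if the bolt is forced against the gate, keeper or stop with more than 20 N (contact force between bolt and gate above 20 N).
It fails at once if the gate is pushed by the robot with more than 45 N (contact force between any of the fingers, the arm and gate above 45 N).
It fails at once if a bystander is moved by more than 20 mm (distance of any of bottle_a, bottle_b, jar, cup, packet, packet2, beaker from where it was at the start of the episode above 0.02 m).
It also fails if it takes over 58 s, if anything falls off the work surface, if the arm or the gripper's body presses on something with over 40 N, if the wrist force passes 120 N, or if a joint passes its speed limit or range.

### The arm

A 6-joint arm with a two-finger parallel gripper is mounted at the origin on the work surface. World frame = base frame: x ahead of the robot, y to its left, z up, the work surface at z = 0. Lengths are in mm, angles in rad, forces in N, time in s.
With the tool pointing down it reaches from about 350 to 775 mm from the base axis. Payload 7.3 kg.
Tool frame: the origin (TCP) lies at the very end of the fingers, on their centre line; the grasp point (between the pads) lies manip.tcp_to_grasp behind it (manip.tcp_to_grasp is the distance from the TCP to the grasp point, in mm); y points along the fingers, z is the direction in which the jaws open and shut, and the axes are right-handed (so a half turn about y gives the same grasp; the last joint's range is limited). The gripper opens to 92 mm and grips with 3 to 60 N. Pads are 19 mm wide; open, the fingers measure 130 mm over their backs; the gripper's body (75 mm by 190 mm) begins 47 mm behind the grasp point.
Start: joints at [1.137, 0.342, 1.524, -0, 1.275, -0.146], TCP at [149.003, 503.431, 226.741] pointing down, gripper open.
Joint ranges: [-2.53, 2.53], [-0.77, 2.02], [0.04, 2.7], [-1, 4.14], [0.28, 2.66], [-3.11, 3.11]. Speed limits (rad/s): [2.57, 2.57, 3.14, 3.14, 3.14, 3.14].

### API

Orientations are given as a unit quaternion [x, y, z, w].
In Python, from bench import manip gives the robot as it stands.
- The arm moves only by the tool apply_moves, never from a script. Its argument "deltas" is a list that holds one entry, the list of rows, each a list of 7 numbers: the turn, a rotation vector about the world's x, y, z in rad, then the shift along the world's x, y, z in mm, then the closure, from 0 (fully open) to 1 (shut). In form: [[[ax, ay, az, dx, dy, dz, fingers], ...]]. A call has 1 to 12 rows; each row shifts and turns the pose as measured when the row begins; what a row does not reach is not made up. A row lasts 1/8 s, in which the tool goes at most 62.5 mm and 10.7 degrees, less where a joint would pass 70% of its speed; a pose out of reach is approached as far as the arm can. A call is refused whole if a number of a shift passes 62.5 or a number of a turn 0.188, either way. A call with a gripper value outside its range is refused whole. The fingers move at their own pace and stop on an object; "newtons" is the grip in N (left out, the last holds). Time passes only in rows, so rows that do not move let the fingers close. It gives the time, the measured TCP pose, the force and the opening at its end, in the units of the state.
- manip.sense(): the state, without advancing time (a new reading comes with each control period).
- manip.get_image(name): name is "side" or "top" or "wrist"; returns (picture, depth): 420x560x3 uint8, red, green, blue; 420x560 float32, mm along the optical axis (not along the pixel's ray), 0 where there is no reading.
- manip.camera_model(name): a dict with "camera_matrix" (3x3 intrinsics, pixels), "dist_coeffs" ([k1, k2, p1, p2, k3] as OpenCV has them; the pictures are not rectified), "rvec" (rotation vector, rad) and "tvec" (3), from world to camera coordinates, as OpenCV has them. Camera axes: x right, y down, z forward; pixel columns grow to the right and rows downward; lengths in mm; the calibration is good to about 2 mm. A picture is of the moment at which its call begins: read the wrist's pose just before it. camera_model takes no time and is no camera call; for the wrist camera it gives the pose at the moment of the call.
- manip.job_done(): hands the job in, once; it reports no verdict.
The state is a dict: "time": time; "qpos": joint angles; "qvel": joint speeds; "joint_efforts": joint torques, N m; "eef_pos": TCP position; "ee_rot": TCP orientation; "ft_force": force on the tool from outside, world axes, zero at the start; "moment": the same for the moment, N m; "opening": finger opening in mm.
Only numpy, scipy, OpenCV 4.12 (cv2) and the standard library are available. Lean on these libraries where they do the work, as an engineer would, in place of code of your own. Each camera call takes 0.05 s, during which the arm holds its last target. There are 200 camera calls.

## Working session

There is one attempt and no reset: what is moved stays moved. The work goes in short steps, Python scripts to look and compute and a tool call to move; the robot and the scene stay as the last step left them, time stands still between calls to the robot, and variables do not carry over. Pictures are saved under pics/ and viewed, about 8 in all and at most 12, crops included, and the job is handed in when it is done.

Besides the shell and the picture viewer there is one more tool, called after ">>>" in YAML: its name, and indented under it one key for each argument. apply_moves: Moves the arm, as the interface text tells. Its arguments: {"type":"object","properties":{"deltas":{"type":"array"},"newtons":{"type":"number"}},"required":["deltas"]}

```bash
ls; mkdir -p pics; cat > h.py <<'E'
import numpy as np, cv2
from bench import manip
def save(n,f):
    im,d=manip.get_image(n); m=manip.camera_model(n)
    cv2.imwrite(f'pics/{f}.png',im[:,:,::-1]); np.savez(f'{f}.npz',im=im,d=d,K=m["camera_matrix"],D=m["dist_coeffs"],r=m["rvec"],t=m["tvec"])
def ld(f): return np.load(f'{f}.npz')
def ray(c,px):
    p=cv2.undistortPoints(np.array(px,float).reshape(-1,1,2),c['K'],c['D']).reshape(-1,2)
    R=cv2.Rodrigues(c['r'])[0]; o=-R.T@c['t'].ravel()
    return o,np.c_[p,np.ones(len(p))]@R
def onz(c,px,z):
    o,d=ray(c,px); return o+d*((z-o[2])/d[:,2])[:,None]
def dep(c,px):
    o,d=ray(c,px); px=np.array(px,int).reshape(-1,2); return o+d*c['d'][px[:,1],px[:,0]][:,None]
E
python3 - <<'E'
from h import *
for n in("top","side"): save(n,n+"0")
a=cv2.imread('pics/top0.png');cv2.imwrite('pics/t0.png',a)
s=manip.sense();print({k:np.round(v,3) for k,v in s.items()},manip.tcp_to_grasp)
for n in("top0","side0"):
    c=ld(n);print(-cv2.Rodrigues(c['r'])[0].T@c['t'].ravel(), c['K'])
E
```

```text
pics
{'time': np.float64(0.1), 'qpos': array([ 1.137,  0.343,  1.525, -0.   ,  1.275, -0.146]), 'qvel': array([-0.001, -0.001, -0.002, -0.   , -0.001,  0.   ]), 'joint_efforts': array([ 2.0000e-03, -4.3201e+01, -2.4470e+01,  7.2000e-02,  5.3000e-02,
       -0.0000e+00]), 'eef_pos': array([148.839, 503.091, 226.121]), 'ee_rot': array([ 0.7  , -0.102,  0.101, -0.699]), 'ft_force': array([ 0.119, -0.149,  0.042]), 'moment': array([-0.018,  0.001, -0.027]), 'opening': np.float64(92.014)} 18.8
[ 377.23919369  -20.63194614 1352.4062389 ] [[446.50100414   0.         284.99603183]
 [  0.         446.50100414 207.30947249]
 [  0.           0.           1.        ]]
[ 191.27619334 -750.66551154 1062.33501806] [[406.77756057   0.         272.0958935 ]
 [  0.         406.77756057 203.07796482]
 [  0.           0.           1.        ]]
```

View pics/top0.png

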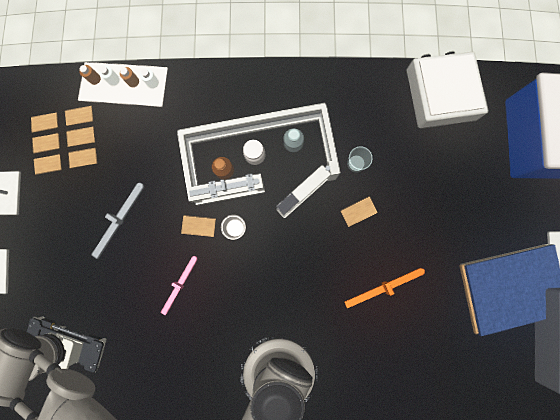

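View pics/side0.png

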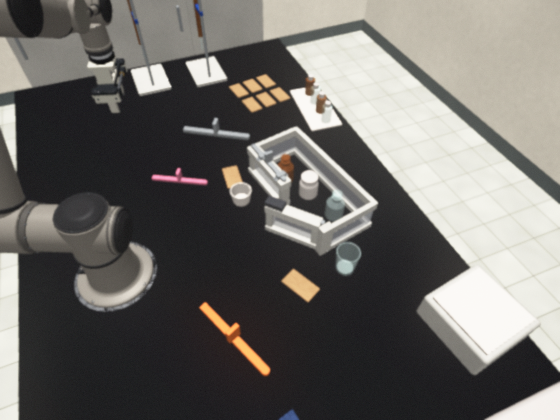

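The top view shows the pen at px (178–340, 105–203). The bolt is on the fixed front rail at (190–262, 178–195), and the gate runs from the hinge at ~(333,170) to the dark keeper at ~(283,208). The cup is at (233,227) and the packets at (198,226) and (359,211). Next I'll enlarge and measure.

```bash
python3 - <<'E'
from h import *
c=ld("top0");im=c['im']
cv2.imwrite('pics/z0.png',cv2.resize(im[160:225,180:345,::-1],None,fx=4.8,fy=4.8,interpolation=cv2.INTER_CUBIC))
# height map
v,u=np.mgrid[95:245,170:390];px=np.c_[u.ravel(),v.ravel()]
P=dep(c,px);z=P[:,2];ok=(z>108)&(z<130)
m=np.zeros(im.shape[:2],np.uint8);m[px[ok][:,1],px[ok][:,0]]=255
n,l,s,_=cv2.connectedComponentsWithStats(m)
L=l[px[:,1],px[:,0]]
for i in range(1,n):
    if s[i,4]>60:
        Q=P[L==i];print(i,s[i],np.median(Q[:,2]).round(1),[np.round(x,1).tolist() for x in cv2.minAreaRect(Q[:,:2].astype(np.float32))],cv2.boxPoints(cv2.minAreaRect(Q[:,:2].astype(np.float32))).round(1).tolist())
h=(z>155)&(z<185);print('tab',P[h].round(1)[:20],px[h][:20].tolist())
for lo,hi in((130,134),(134,142)):
    h=(z>lo)&(z<hi);print(lo,h.sum(),P[h].mean(0).round(1))
E
```

```text
1 [ 178  103  162  113 3088] 119.9 [[608.7, 49.6], [297.8, 432.6], 10.5] [[422.70001220703125, 235.0], [501.79998779296875, -190.3000030517578], [794.5999755859375, -135.89999389648438], [715.5, 289.3999938964844]]
tab [[560.6 151.1 169.1]
 [560.6 148.4 169.2]
 [560.2 145.3 171.7]
 [561.5 143.8 163.2]
 [557.9 151.  169.3]
 [557.6 148.1 171.1]
 [557.3 145.1 173. ]
 [558.3 143.4 166. ]
 [555.3 151.2 167.9]
 [554.9 148.1 170.6]
 [555.3 145.8 168.1]
 [555.  142.8 170.2]
 [552.7 151.2 167.6]
 [552.5 148.4 168.7]
 [552.7 145.9 167.1]
 [552.7 143.2 167.1]
 [554.  141.7 158.4]
 [549.5 150.7 170.7]
 [549.6 148.1 170.3]
 [549.7 145.5 169.3]] [[221, 180], [222, 180], [223, 180], [224, 180], [221, 181], [222, 181], [223, 181], [224, 181], [221, 182], [222, 182], [223, 182], [224, 182], [221, 183], [222, 183], [223, 183], [224, 183], [225, 183], [221, 184], [222, 184], [223, 184]]
130 211 [541.1 120.9 132. ]
134 347 [519.5  33.2 137. ]
```

View pics/z0.png

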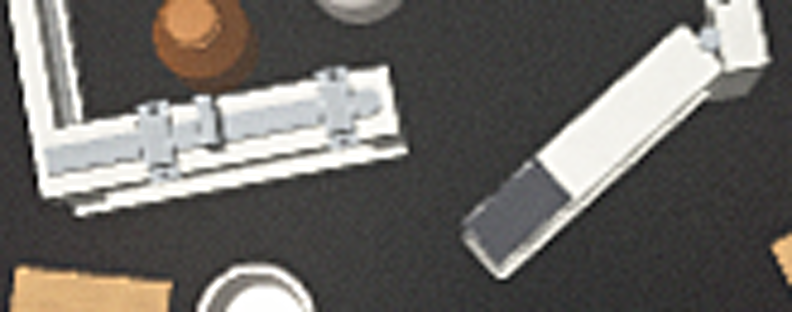

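Zoomed view, at 4.8x from px (180,160): the rail top spans (42,195)–(388,66)/(400,135). The guides are at (155,135) and (335,105), the tab at (208,120), and the bolt nose at (380,100). The gate's outer face runs from (500,275) to (710,95), with the keeper at (465–575, 160–275). I'll turn these into poses.

```bash
python3 - <<'E'
from h import *
c=ld("top0")
def Z(zx,z): return onz(c,(np.array(zx,float).reshape(-1,2)+.5)/4.8-.5+[180,160],z)
print('rail corners',Z([[42,195],[388,66],[400,135]],120).round(1)[:,:2].tolist())
print('guide tops',Z([[155,135],[335,105]],136).round(1)[:,:2].tolist())
print('tab top',Z([[208,120]],170).round(1)[:,:2].tolist(),'nose',Z([[380,100]],125).round(1)[:,:2].tolist())
print('keeper corners',Z([[465,235],[500,272],[575,195],[537,162]],137).round(1)[:,:2].tolist())
print('gate corners',Z([[720,66],[688,27]],119).round(1)[:,:2].tolist())
v,u=np.mgrid[95:245,170:345];px=np.c_[u.ravel(),v.ravel()];P=dep(c,px);z=P[:,2]
ok=(abs(z-120)<4)
Q=P[ok][:,:2]
# rail rows: rear outer edge & left side, in rotated frame trial yaw
for yaw in np.deg2rad(np.arange(7,13,.5)):
    ax=np.array([np.cos(yaw),np.sin(yaw)]);ay=np.array([-ax[1],ax[0]])
    s=Q@ax; h,e=np.histogram(s,bins=np.arange(400,800,4)); t=Q@ay;h2,_=np.histogram(t,bins=np.arange(-300,300,4))
    print(round(np.rad2deg(yaw),1),(h.astype(float)**2).sum(),(h2.astype(float)**2).sum(),np.percentile(s,[1,99.7]).round(1),np.percentile(t,[.3,99.7]).round(1))
# keeper/gate yaw
k=(abs(z-137)<3)&(P[:,1]<20);print('keeper',k.sum(),cv2.minAreaRect(P[k][:,:2].astype(np.float32)))
g=(abs(z-119)<4)&(P[:,0]<590)&(P[:,1]<40);print('gate',g.sum(),cv2.minAreaRect(P[g][:,:2].astype(np.float32)))
E
```

```text
rail corners [[511.6, 249.3], [586.5, 47.8], [545.9, 40.8]]
guide tops [[544.3, 180.9], [561.2, 77.3]]
tab top [[548.0, 145.6]] nose [[565.7, 52.1]]
keeper corners [[486.0, 2.8], [464.9, -17.1], [508.7, -60.0], [527.8, -38.4]]
gate corners [[586.1, -145.7], [609.2, -127.2]]
7.0 157407.0 83969.0 [502.  765.4] [-240.8  195.1]
7.5 164745.0 85401.0 [500.9 763.7] [-245.9  188.8]
8.0 174325.0 87033.0 [499.7 762.1] [-251.1  182.6]
8.5 184141.0 87097.0 [498.5 760.4] [-256.2  176.6]
9.0 195175.0 88203.0 [497.3 758.9] [-261.3  170.7]
9.5 201857.0 88525.0 [496.  757.4] [-266.5  164.8]
10.0 212273.0 89597.0 [494.7 755.8] [-271.9  158.7]
10.5 211759.0 87837.0 [493.3 754.9] [-277.8  153.4]
11.0 212343.0 88433.0 [491.9 754.9] [-283.6  147.9]
11.5 202943.0 85663.0 [490.5 754.9] [-289.6  142.5]
12.0 190291.0 85091.0 [489.  755.3] [-295.7  137.4]
12.5 178575.0 83059.0 [487.5 755.9] [-302.1  132. ]
keeper 192 ((500.13153076171875, -25.76345443725586), (31.52483367919922, 57.0334358215332), 42.56771469116211)
gate 465 ((545.7561645507812, -79.65455627441406), (44.129817962646484, 199.50897216796875), 37.763916015625)
```

```bash
python3 - <<'E'
from h import *
from scipy.spatial.transform import Rotation as R
A=R.from_quat(manip.sense()['ee_rot']).as_matrix();print(A.round(3))
z=A[:,2];print('jaw yaw deg',np.rad2deg(np.arctan2(z[1],z[0])))
c=ld("top0");print('cup',onz(c,[[233,227]],50),'packet2',onz(c,[[359,211]],8),'beaker',onz(c,[[360,158]],85))
E
```

```text
[[ 0.959 -0.001  0.284]
 [-0.284 -0.001  0.959]
 [-0.    -1.    -0.001]]
jaw yaw deg 73.51213363139601
cup [[440.08192517 131.67330414  50.        ]] packet2 [[ 489.39004436 -244.81669728    8.        ]] beaker [[ 636.88130817 -238.0334445    85.        ]]
```

>>> apply_moves:
  deltas:
    - [[0,0,-0.1,30,-46,0,1],[0,0,-0.1,30,-46,0,1],[0,0,-0.1,30,-46,0,1],[0,0,-0.1,30,-48,0,1],[0,0,-0.1,30,-50,0,1],[0,0,-0.1,30,-50,0,1],[0,0,-0.1,28,-50,0,1],[0,0,-0.1,26,-50,0,1],[0,0,-0.1,25,-50,0,1],[0,0,-0.1,24,-50,0,1],[0,0,-0.1,20,-50,0,1],[0,0,0,12,-50,0,1]]
  newtons: 20

```text
time: 1.6
eef_pos: [468.3, -100.6, 223.2]
ee_rot: [0.537, -0.461, 0.459, -0.536]
ft_force: [1.2, 0.2, 0.7]
opening: 0.5
```

>>> apply_moves:
  deltas:
    - [[0,0,0.025,0,14,-32,1],[0,0,0,0,0,-32,1],[0,0,0,0,0,-30,1],[0,0,0,0,0,-28,1],[0,0,0,0,0,0,1]]

```text
time: 2.22
eef_pos: [468.1, -91.1, 96.5]
ee_rot: [0.541, -0.457, 0.454, -0.54]
ft_force: [0.6, -0.1, 0.7]
opening: 0.7
```

```bash
python3 - <<'E'
from h import *
save("wrist","w1")
E
```

```text
(no output)
```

View pics/w1.png

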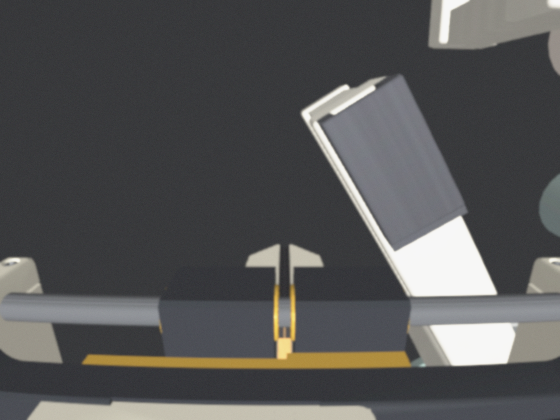

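The wrist view shows the closed fingers at ~(285,265), just outside the gate. The gate runs from the keeper at (395,160) down to (470,340), and the way is clear. Pushing now.

>>> apply_moves:
  deltas:
    - [[0,0,0,8,11,0,1],[0,0,0,8,10,0,1],[0,0,0,6,6,0,1],[0,0,0,6,6,0,1],[0,0,0,6,6,0,1]]

```text
time: 2.9
eef_pos: [506.7, -50.2, 101.0]
ee_rot: [0.541, -0.454, 0.457, -0.541]
ft_force: [-1.2, -2.8, 0.1]
opening: 0.8
```

>>> apply_moves:
  deltas:
    - [[0,0,0,6,6,0,1],[0,0,0,6,6,0,1],[0,0,0,6,6,0,1]]

```text
time: 3.28
eef_pos: [526.2, -31.2, 101.2]
ee_rot: [0.541, -0.454, 0.457, -0.541]
ft_force: [-0.7, -1.5, 0.4]
opening: 0.4
```

>>> apply_moves:
  deltas:
    - [[0,0,0,4,3,0,1],[0,0,0,4,3,0,1],[0,0,0,3,2,0,1]]

```text
time: 3.65
eef_pos: [537.9, -22.3, 101.0]
ee_rot: [0.541, -0.454, 0.457, -0.541]
ft_force: [-1.3, -0.4, 0.9]
opening: 0.2
```

>>> apply_moves:
  deltas:
    - [[0,0,0,2,0,0,1],[0,0,0,2,0,0,1]]

```text
time: 3.9
eef_pos: [541.6, -21.6, 100.9]
ee_rot: [0.541, -0.455, 0.456, -0.541]
ft_force: [-1.1, 1.8, 0.7]
opening: 0.9
```

>>> apply_moves:
  deltas:
    - [[0,0,0,2,0,0,1],[0,0,0,2,0,0,1]]

```text
time: 4.15
eef_pos: [542.3, -21.4, 100.8]
ee_rot: [0.543, -0.457, 0.454, -0.539]
ft_force: [-11.8, -0.7, 9.3]
opening: 0.7
```

>>> apply_moves:
  deltas:
    - [[0,0,0,2,0,0,1],[0,0,0,2,0,0,1]]

```text
time: 4.4
eef_pos: [542.1, -21.4, 101.0]
ee_rot: [0.545, -0.46, 0.451, -0.537]
ft_force: [-9.0, 0.0, 6.0]
opening: 0.4
```

>>> apply_moves:
  deltas:
    - [[0,0,0,2,0,0,1]]

```text
time: 4.53
eef_pos: [542.1, -21.5, 101.1]
ee_rot: [0.546, -0.461, 0.45, -0.536]
ft_force: [-9.2, 0.2, 7.4]
opening: 0.4
```

Contact with the stop is clear: x stalls at 542 with 9–12 N. Backing off, rising, and checking the gate and bolt from closer.

>>> apply_moves:
  deltas:
    - [[0,0,0,-15,-3,0,1],[0,0,0,-20,-4,10,1],[0,0,0,0,5,50,1],[0,0,0,5,10,50,1],[0,0,0,18,12,40,1],[0,0,0,20,12,0,1],[0,0,0,0,0,0,1]]

```text
time: 5.4
eef_pos: [551.9, 10.1, 257.5]
ee_rot: [0.544, -0.459, 0.453, -0.537]
ft_force: [-0.6, -0.2, -1.0]
opening: 0.3
```

```bash
cat >> h.py <<'E'
def err(yaw):
    from scipy.spatial.transform import Rotation as R
    z=np.array([np.cos(yaw),np.sin(yaw),0]);y=np.array([0,0,-1.]);x=np.cross(y,z)
    return (R.from_matrix(np.c_[x,y,z])*R.from_quat(manip.sense()['ee_rot']).inv()).as_rotvec()
E
python3 - <<'E'
from h import *
print(manip.sense()['eef_pos'],err(np.deg2rad(10.2)).round(3))
save("wrist","w2");save("top","top2")
E
```

```text
[551.92825079  10.11285391 257.50722725] [ 0.001 -0.013  0.009]
```

View pics/w2.png

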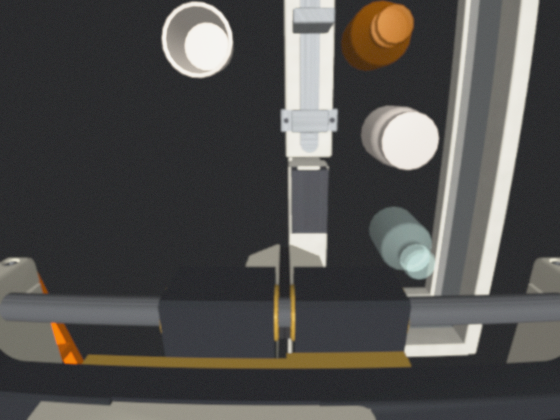

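The wrist view shows the gate in line with the rail. The bolt nose at (309,150) is short of the keeper mouth edge at (309,168). The front guide is at (309,120) and the tab at (313,18).

```bash
python3 - <<'E'
from h import *
c=ld("w2")
print('nose',onz(c,[[309,151]],125).round(1),'mouth top edge',onz(c,[[293,167],[327,167]],137).round(1),'keeper rear',onz(c,[[293,232],[327,232]],137).round(1))
print('guide',onz(c,[[309,118]],136).round(1))
for n in("w2","top2"):
    c=ld(n);v,u=np.mgrid[0:420,0:560];px=np.c_[u.ravel(),v.ravel()];P=dep(c,px);z=P[:,2]
    O=np.array([567.3,41]);y=np.deg2rad(10.2);M=np.array([[np.cos(y),np.sin(y)],[-np.sin(y),np.cos(y)]])
    Q=(P[:,:2]-O)@M.T; box=(abs(Q[:,0])<40)
    def rep(nm,k):
        k=k&box
        if k.sum()>8: print(n,nm,k.sum(),'P',P[k].mean(0).round(1),'pen mean',Q[k].mean(0).round(1),'lo',np.percentile(Q[k],2,0).round(1),'hi',np.percentile(Q[k],98,0).round(1), 'fit x/y slope',np.polyfit(Q[k][:,1],Q[k][:,0],1)[0].round(4))
    rep('tab',(z>164)&(z<176)&(Q[:,1]>95)&(Q[:,1]<130))
    rep('keeper',(abs(z-137)<2.5)&(Q[:,1]<0)&(Q[:,1]>-65))
    rep('rail',(abs(z-120)<2.5)&(Q[:,1]>5)&(Q[:,1]<26))
    rep('gfront',(abs(z-136)<2)&(Q[:,1]>20)&(Q[:,1]<50))
    rep('grear',(abs(z-136)<2)&(Q[:,1]>128)&(Q[:,1]<156))
    rep('bar',(abs(z-130)<2)&(Q[:,1]>50)&(Q[:,1]<100))
E
```

```text
nose [[565.6  51.9 125. ]] mouth top edge [[553.9  38.1 137. ]
 [581.9  43.  137. ]] keeper rear [[564.1 -19.5 137. ]
 [593.9 -14.3 137. ]]
guide [[559.6  79.7 136. ]]
w2 tab 751 P [547.5 146.9 169.7] pen mean [ -0.7 107.7] lo [-13.9 103.2] hi [ 12.5 113.1] fit x/y slope 0.1493
w2 keeper 2302 P [573.1  11.1 137. ] pen mean [  0.4 -30.4] lo [-14.6 -59.7] hi [15.4 -3.8] fit x/y slope -0.0124
w2 rail 755 P [564.   55.6 120. ] pen mean [-0.6 14.9] lo [-19.5   5.8] hi [18.6 25.8] fit x/y slope -0.0453
w2 gfront 790 P [560.3  77.7 135.6] pen mean [-0.3 37.4] lo [-14.4  29. ] hi [13.8 45.7] fit x/y slope 0.0179
w2 bar 1285 P [553.5 115.2 130.2] pen mean [-0.5 75.5] lo [-7.9 51. ] hi [ 7.  98.8] fit x/y slope 0.0014
top2 tab 41 P [547.5 145.6 170.1] pen mean [ -0.9 106.4] lo [-13.9 101.7] hi [ 12.2 110.9] fit x/y slope 0.1166
top2 rail 19 P [563.5  63.1 119.9] pen mean [ 0.2 22.4] lo [-18.3  19.3] hi [18.6 25.6] fit x/y slope -0.6138
top2 gfront 43 P [561.4  77.3 136. ] pen mean [ 0.6 36.7] lo [-14.7  26.8] hi [14.  45.2] fit x/y slope -0.0684
top2 grear 47 P [542.4 180.4 135.9] pen mean [  0.2 141.6] lo [-14.7 132.8] hi [ 14.2 149.8] fit x/y slope -0.1823
top2 bar 19 P [556.2 100.6 130.3] pen mean [-0.4 60.6] lo [-7.9 51.1] hi [ 6.6 87.6] fit x/y slope 0.1589
```

Everything agrees: the gate is shut (keeper in line to ~1 mm), the tab centre is (547.5,147) with its top at 170, and the gap is ~13.5 mm. Going behind the tab.

>>> apply_moves:
  deltas:
    - [[0,-0.013,0.009,-2,40,0,1],[0,0,0,-2,40,0,1],[0,0,0,-2,40,0,1],[0,0,0,-2,40,0,1],[0,0,0,0,0,-30,1],[0,0,0,0,0,-30,1],[0,0,0,0,0,0,1]]

```text
time: 6.38
eef_pos: [537.5, 169.2, 192.6]
ee_rot: [0.544, -0.456, 0.454, -0.539]
ft_force: [-0.2, -0.4, -0.5]
opening: 0.4
```

```bash
python3 - <<'E'
from h import *
print(manip.sense()['eef_pos'],err(np.deg2rad(10.2)).round(3))
E
```

```text
[537.46227421 169.17881316 192.64776405] [ 0.003 -0.008  0.005]
```

>>> apply_moves:
  deltas:
    - [[0.003,-0.008,0.005,6,1,-15,1],[0,0,0,0,0,-16,1],[0,0,0,0,0,-14,1],[0,0,0,0,0,0,1]]

```text
time: 6.88
eef_pos: [544.2, 168.6, 148.8]
ee_rot: [-0.541, 0.453, -0.455, 0.543]
ft_force: [0.2, 0.4, -0.1]
opening: 0.3
```

```bash
python3 - <<'E'
from h import *
s=manip.sense();print(s['eef_pos'],s['ft_force'],err(np.deg2rad(10.2)).round(3))
save("side","s3"); im=cv2.imread('pics/s3.png');cv2.imwrite('pics/s3z.png',cv2.resize(im[90:230,210:350],None,fx=4,fy=4,interpolation=cv2.INTER_CUBIC))
E
```

```text
[544.16889136 168.61975984 148.78087103] [ 0.21175882  0.43903215 -0.12424194] [0.    0.003 0.002]
```

View pics/s3z.png

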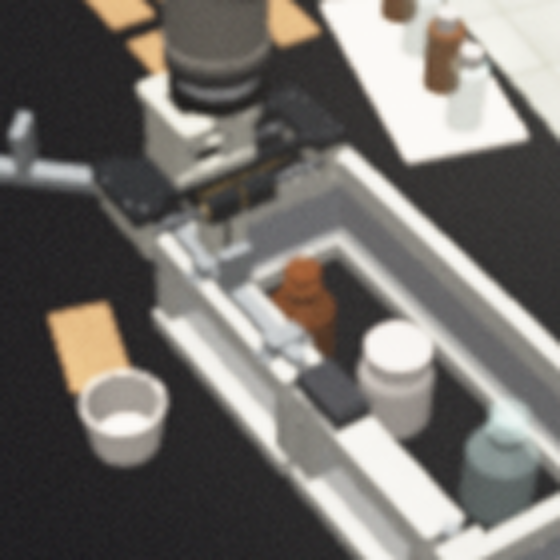

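The side view shows the fingers at zoom (225,235) directly behind the tab at (235,250), clear of the guide. Now pushing along the bolt.

>>> apply_moves:
  deltas:
    - [[0,0,0,0.5,-3,-1,1],[0,0,0,0.5,-3,-1,1],[0,0,0,0.5,-3,0,1]]

```text
time: 7.3
eef_pos: [546.8, 159.9, 148.8]
ee_rot: [-0.54, 0.453, -0.456, 0.544]
ft_force: [-0.1, 2.0, -0.4]
opening: 0.6
```

>>> apply_moves:
  deltas:
    - [[0,0,0,0.5,-3,0,1],[0,0,0,0.5,-3,0,1]]

```text
time: 7.55
eef_pos: [547.7, 153.8, 148.8]
ee_rot: [-0.54, 0.453, -0.455, 0.544]
ft_force: [-0.4, 2.3, -0.8]
opening: 0.5
```

>>> apply_moves:
  deltas:
    - [[0,0,0,0.5,-2.5,0,1],[0,0,0,0.5,-2.5,0,1]]

```text
time: 7.8
eef_pos: [548.7, 148.5, 148.8]
ee_rot: [-0.54, 0.453, -0.455, 0.544]
ft_force: [-0.2, 2.4, -0.5]
opening: 0.3
```

>>> apply_moves:
  deltas:
    - [[0,0,0,0.3,-2,0,1],[0,0,0,0.3,-2,0,1],[0,0,0,0.3,-2,0,1]]

```text
time: 8.18
eef_pos: [549.7, 142.1, 148.8]
ee_rot: [-0.54, 0.453, -0.455, 0.544]
ft_force: [-0.1, 2.8, -0.5]
opening: 0.5
```

>>> apply_moves:
  deltas:
    - [[0,0,0,0.3,-2,0,1],[0,0,0,0.3,-2,0,1],[0,0,0,0.3,-2,0,1]]

```text
time: 8.55
eef_pos: [550.7, 135.7, 148.8]
ee_rot: [-0.54, 0.453, -0.455, 0.544]
ft_force: [-0.3, 1.9, -1.3]
opening: 0.4
```

>>> apply_moves:
  deltas:
    - [[0,0,0,0.3,-1.5,0,1],[0,0,0,0.3,-1.5,0,1]]

```text
time: 8.8
eef_pos: [551.3, 132.5, 148.8]
ee_rot: [-0.54, 0.453, -0.455, 0.544]
ft_force: [0.1, 2.0, -0.7]
opening: 0.6
```

>>> apply_moves:
  deltas:
    - [[0,0,0,0.2,-1.2,0,1],[0,0,0,0.2,-1.2,0,1],[0,0,0,0.2,-1.2,0,1]]

```text
time: 9.18
eef_pos: [551.9, 128.7, 148.8]
ee_rot: [-0.54, 0.453, -0.455, 0.544]
ft_force: [-0.4, 1.4, -0.4]
opening: 0.5
```

>>> apply_moves:
  deltas:
    - [[0,0,0,0.2,-1.2,0,1],[0,0,0,0.2,-1.2,0,1],[0,0,0,0.2,-1.2,0,1]]

```text
time: 9.55
eef_pos: [552.6, 124.8, 148.8]
ee_rot: [-0.54, 0.453, -0.455, 0.544]
ft_force: [-0.4, 2.0, -0.7]
opening: 0.3
```

>>> apply_moves:
  deltas:
    - [[0,0,0,0.2,-1.2,0,1],[0,0,0,0.2,-1.2,0,1]]

```text
time: 9.8
eef_pos: [552.9, 122.7, 148.9]
ee_rot: [-0.54, 0.453, -0.455, 0.544]
ft_force: [-0.4, 5.3, 0.4]
opening: 0.9
```

>>> apply_moves:
  deltas:
    - [[0,0,0,0.2,-1.2,0,1]]

```text
time: 9.93
eef_pos: [552.9, 122.4, 148.9]
ee_rot: [-0.539, 0.454, -0.455, 0.545]
ft_force: [-2.2, 8.1, 0.3]
opening: 0.5
```

>>> apply_moves:
  deltas:
    - [[0,0,0,0.2,-1.2,0,1]]

```text
time: 10.05
eef_pos: [552.9, 122.5, 149.0]
ee_rot: [-0.539, 0.454, -0.454, 0.545]
ft_force: [-1.3, 8.4, -0.2]
opening: 0.3
```

Bottomed: the position stalls at ~26 mm inside (within 22–40) with 8 N. Holding there.

>>> apply_moves:
  deltas:
    - [[0,0,0,0.2,-1.4,0,1],[0,0,0,0.2,-1.4,0,1]]

```text
time: 10.3
eef_pos: [552.8, 122.4, 149.1]
ee_rot: [-0.538, 0.455, -0.453, 0.546]
ft_force: [-1.5, 8.1, -0.5]
opening: 0.5
```

>>> apply_moves:
  deltas:
    - [[0,0,0,0.2,-1.4,0,1],[0,0,0,0.2,-1.4,0,1]]

```text
time: 10.55
eef_pos: [552.6, 122.4, 149.2]
ee_rot: [-0.537, 0.456, -0.451, 0.548]
ft_force: [-1.6, 8.2, -0.6]
opening: 0.1
```

>>> apply_moves:
  deltas:
    - [[0,0,0,-1,5,0,1],[0,0,0,-1,5,0,1],[0,0,0,0,0,30,1],[0,0,0,0,0,40,1],[0,0,0,0,-30,40,1],[0,0,0,0,-50,0,1],[0,0,0,5,-50,0,1],[0,0,0,0,0,0,1]]

```text
time: 11.55
eef_pos: [555.5, -2.3, 263.4]
ee_rot: [-0.538, 0.454, -0.453, 0.547]
ft_force: [-0.4, -0.4, 0.7]
opening: 0.5
```

```bash
python3 - <<'E'
from h import *
s=manip.sense();print(s['eef_pos'],s['ft_force'])
save("wrist","w4");save("top","top4")
O=np.array([567.3,41]);y=np.deg2rad(10.2);M=np.array([[np.cos(y),np.sin(y)],[-np.sin(y),np.cos(y)]])
c=ld("w4");v,u=np.mgrid[0:420,0:560];px=np.c_[u.ravel(),v.ravel()];P=dep(c,px);z=P[:,2];Q=(P[:,:2]-O)@M.T
for nm,k in(('tab',(z>164)&(z<176)&(Q[:,1]>45)&(Q[:,1]<120)),('keeper',(abs(z-137)<2.5)&(Q[:,1]<0)&(Q[:,1]>-65)),('gfront',(abs(z-136)<2)&(Q[:,1]>20)&(Q[:,1]<50))):
    k&=abs(Q[:,0])<30;print(nm,k.sum(),Q[k].mean(0).round(1) if k.any() else '',np.percentile(Q[k],[2,98],axis=0).round(1).tolist() if k.any() else '')
d=cv2.absdiff(ld('top0')['im'],ld('top4')['im']).max(2)
for n,(a,b) in dict(cup=(233,227),packet=(198,226),packet2=(359,211),beaker=(360,158),amber=(221,166),jar=(254,151),clear=(293,138)).items(): print(n,np.median(d[b-12:b+13,a-12:a+13]))
E
```

```text
[555.52659379  -2.29167878 263.4257638 ] [-0.38943341 -0.37777351  0.73693751]
tab 588 [-0.5 69.3] [[-13.8, 64.8], [12.6, 74.1]]
keeper 2254 [  0.9 -28.1] [[-14.2, -56.6], [16.0, -1.4]]
gfront 755 [ 0.5 39.4] [[-13.7, 30.9], [14.3, 47.6]]
cup 86.0
packet 3.0
packet2 3.0
beaker 4.0
amber 4.0
jar 87.0
clear 81.0
```

View pics/w4.png

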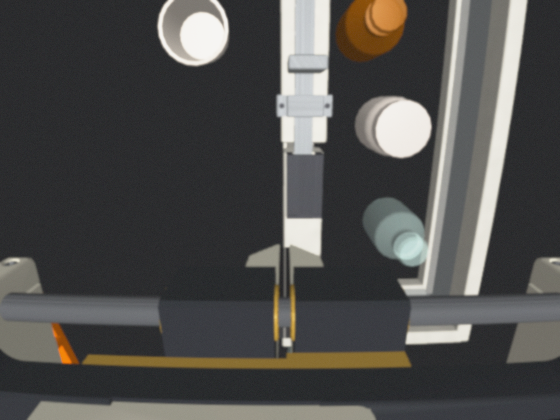

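The bolt is in the keeper: the nose is hidden past the mouth at (304,150) and the tab is now at (308,62). The cup, jar and bottles keep their places relative to w2. The large top-view differences for the cup, jar and clear bottle look like the arm blocking the view. Handing in.

```bash
python3 - <<'E'
from bench import manip
s=manip.sense();print(s['ft_force'],abs(s['qvel']).max());print(manip.job_done())
E
```

```text
[ 0.78226375 -0.10204217  0.74449277] 0.03396170541476154
the job is handed in; nothing more can be done
None
```

The gate is shut and the bolt is in the keeper, pressed on its stop. I handed the job in at about 11.7 s; it reported no verdict.

- **Gate:** I pushed it with closed fingers until it stalled on its stop at about 9–12 N. Afterwards the keeper was in line with the rail to about 1 mm.
- **Bolt:** I slid it by its tab against about 2 N of friction until it stalled. I held it there for about 0.7 s at roughly 8 N on the wrist, which I take to be about 6 N on the stop. I then backed off and rose clear.
- **Last checks:** The tab had moved about 40 mm, so I put the tip about 27 mm inside the mouth. The wrist picture showed the gate in line and the bolt in the keeper. The gripper was about 90 mm above the nearest part, with wrist force under 1 N.
- **Bystanders:** The top-view comparison showed no change for both packets, the beaker and the amber bottle. It disagreed for the cup, jar and clear bottle, most likely because the arm blocked that view. The wrist pictures show those three where they were.

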